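# Slacken the belt grinder: left-hand lock knob and tension slide

### The arm

A 7-joint arm with a two-finger parallel gripper is mounted at the origin on the work surface. World frame = base frame: x ahead of the robot, y to its left, z up, the work surface at z = 0. Lengths are in m, angles in rad, forces in N, time in s.
With the tool pointing down it reaches from about 0.35 to 0.9 m from the base axis. Payload 19.9 kg.
Tool frame: the origin (TCP) lies between the finger pads; the fingertips stand manip.finger_overhang ahead of it and the grasp point (between the pads) lies 6 mm ahead of it (manip.finger_overhang is the distance from the TCP to the fingertips, in m); z points along the fingers, y is the line along which they close (so a half turn about z gives the same grasp; the last joint's range is limited). The gripper opens to 85 mm and grips with 20 to 120 N. Pads are 22 mm wide; open, the fingers measure 114 mm over their backs; the gripper's body (76 mm by 85 mm) begins 54 mm behind the grasp point. The pads swing forward as they close: fully open they stand 13 mm farther back than shut.
Start: joints at [1.067, 0.417, -0.01, 1.614, 0.005, 1.111, -0.053], TCP at [0.279, -0.559, 0.217] pointing down, gripper open.
Joint ranges: [-2.81, 2.81], [-0.39, 2.02], [-1.27, 1.25], [0.06, 2.57], [-1.19, 4.33], [0.19, 2], [-2.82, 2.82]. Speed limits (rad/s): [1.89, 1.89, 2.39, 2.39, 3.01, 3.01, 3.01].

### API

Orientations are given as [roll, pitch, yaw] about the fixed x, y, z axes, in that order (R = Rz(yaw) Ry(pitch) Rx(roll)).
In Python, from station import monitor, grab_frame, get_calibration, order, manip gives the robot as it stands.
- The arm moves only by the tool step_arm, never from a script. Its argument "targets" is a list of rows, each a list of 4 numbers: the shift along the tool's x, y, z in mm, then the turn about the tool's z in rad. A call has 1 to 20 rows; each row shifts and turns the commanded pose from where the row before left it, along the tool's axes as they then stand; what a row does not reach is not made up. A row lasts 1/8 s, in which the tool goes at most 62.5 mm and 10.7 degrees, less where a joint would pass 70% of its speed; a pose out of reach is approached as far as the arm can. A call with a gripper value outside its range is refused whole. "hand" is the finger opening in mm, from 0 to 85.4, set as the call begins (left out, the last holds). The fingers move at their own pace and stop on an object; "squeeze" is the grip in N (left out, the last holds). Time passes only in rows, so rows that do not move let the fingers close. It gives the time, the measured TCP pose, the force, the opening and the grip force at its end, in the units of the state.
- monitor.observe(): the state, without advancing time (a new reading comes with each control period).
- grab_frame(name): name is "scene" or "top"; returns the picture (384x512x3 uint8, red, green, blue); there is no depth.
- get_calibration(name): a dict with "mtx" (3x3 intrinsics, pixels), "k1" (the pictures are not rectified: a ray, as slopes to the right and down, at radius r is drawn at 1 + k1 r^2 times it, then the intrinsics apply), "R" (3x3) and "t" (3): a world point X has camera coordinates R X + t. Camera axes: x right, y down, z forward; pixel columns grow to the right and rows downward; lengths in m; the calibration is good to about 2 mm. A picture is of the moment at which its call begins. get_calibration takes no time and is no camera call.
- order.job_done(): hands the job in; it is judged then, once.
The state is a dict: "time_s": time; "joint_pos": joint angles; "joint_vel": joint speeds; "joint_efforts": joint torques, N m; "eef_pos": TCP position; "tool_rot": TCP orientation; "wrist_force": force on the tool from outside, world axes, zero at the start; "ft_torque": the same for the moment, N m; "grip_width": opening from 0.0 (shut) to 1.0 (fully open); "grip_force": force on a finger pad.
Only numpy, scipy, OpenCV 4.12 (cv2) and the standard library are available. Lean on these libraries where they do the work, as an engineer would, in place of code of your own. Each camera call takes 0.05 s, during which the arm holds its last target. There are 200 camera calls.

### The job

Ready the grinder for a new belt. The black lock knob has a left-hand thread, so loosen it by turning it clockwise (seen from above) until the engraved line on the knob meets the long crossed line engraved on the dial, and leave it there; then push the tension slide, with its idler wheel, fully home into the tunnel and press it lightly against the hidden stop for about a second. Do not force the slide against the lock or ram the stop, disturb nothing else, and let go.

Things in the scene. Friction and masses are not known exactly. Their poses are not given: they have to be found in the camera images.
- grinder: fixed head of a small belt grinder. Origin on the bench under the knob's axis; x axis is the way the slide is pushed home (away from the robot, turned up to 0.5 rad). Base plate 320 x 100 x 10 (x -205 to 115); grey tunnel block x -55 to 60, 77 wide, top at height 50, its channel 33 wide, height 10 to 38; motor housing x 72 to 172, 150 wide, 86 high.
- knob (a joint): angle of the lock knob in rad, growing as it turns clockwise seen from above. 0 is hard tight (engraved line at the dial's short stroke, towards the grinder's +x; solid stop), 2.4 is the long crossed line. Starts between 0 and 0.35. Takes 0.2 N m to turn (a grip of some 40 N), stays where left, does not stop by itself at 2.4; solid stop at 4.4. The knob rises 2 mm per rad.
- knob_grip (a point): point on the knob's axis at the height to grip, 82 mm over the bench when tight. Black knob: a bar 46 long, 14 thick, 37 high on a round flange 46 in diameter, 7 thick; this point is 13 below the bar's top, 24 above the flange. The frame's x axis runs along the bar to the end with the engraved line (white-filled, on the bar's top and down that end).
- free_line (a point): middle of the long crossed line engraved on the dial, 32 mm from the knob's axis, 51 mm over the bench, 2.4 rad clockwise from the short stroke.
- slide: steel tension slide: loose bar 205 long (x -180 to 25), 30 wide, 26 high in the channel, 0.45 to 0.8 kg, x axis along the bar into the tunnel, origin at the underside below the cross groove (under the knob at the start). Drags with 2 to 7 N once unlocked. Carries the finger post at x = -115 and an aluminium idler wheel 60 in diameter, 20 high at x = -162 (top 47 over the underside).
- slide_post (a point): on the axis of the slide's upright round finger post, 16 in diameter, 42 high; this point is 60 mm over the bench, 18 below the post's top and 24 above the bar's top. Grip the post here, or push on it, to move the slide.
- slide_end (a point): middle of the slide's inner end face, hidden in the tunnel.
- stop: fixed solid steel stop inside the tunnel, hidden; its face towards the slide lies at its origin's x. It stands 12 to 32 mm ahead of the slide's end at the start, differing each time; best found by feel. With the slide's drag, about 10 to 15 N of push at the post seats the slide on it well; over 30 N is ramming.
- jar: bystander: glass jar, 68 in diameter, 85 high, origin under its centre.
- can: bystander: green tin, 72 in diameter, 90 high, origin under its centre.
- hammer: bystander: hammer lying on the bench.
- tape: bystander: roll of paper tape, 90 in diameter, 30 high, origin under its centre.
- nut: the knob's steel lock pin, 10 in diameter, on the knob's axis, rising with the knob 2 mm per rad; origin at its lower tip. When tight it reaches 3 mm down into a cross groove (13 wide, 6 deep) in the slide's top and locks it; it has left the groove after about 1.5 rad.
Things that resemble listed ones, but are neither listed nor needed, are in the scene too. What is meant by the slide is not brown or green, and is the larger of those in its own colour.

How it is judged:
On the way, in this order (a step that is already met when the one before it is completed fails the run):
1. the knob is turned clockwise until its line stands at the long crossed line, within 0.2 rad (value of joint knob between 2.2 and 2.6 rad), for 0.2 s.
2. the slide bears on the hidden stop with more than 3 N for 0.3 s (contact force between slide and stop above 3 N), for 0.3 s.
At the end, for the whole second after the job is handed in: The knob's line stands within 0.2 rad of the long crossed line, the slide's inner end is within 1.5 mm of the stop, lying flat and at rest in the tunnel, everything released (all of step 1 and x of slide_end in the frame of stop above -0.0015 m and angle between slide's own z axis and vertical below 0.05 rad and linear speed of slide below 0.01 m/s); the robot touches nothing.
It fails at once if the slide is forced against the lock pin with more than 20 N (contact force between slide and nut above 20 N).
It fails at once if the slide is rammed against the stop with more than 30 N (contact force between slide and stop above 30 N).
It fails at once if a bystander is moved by more than 20 mm (distance of any of jar, can, hammer, tape from where it was at the start of the episode above 0.02 m).
It also fails if it takes over 72 s, if anything falls off the work surface, if the arm or the gripper's body presses on something with over 40 N, if the wrist force passes 120 N, or if a joint passes its speed limit or range.

## Working session

There is one attempt and no reset: what is moved stays moved. The work goes in short steps, Python scripts to look and compute and a tool call to move; the robot and the scene stay as the last step left them, time stands still between calls to the robot, and variables do not carry over. Pictures are saved under pics/ and viewed, at most 10 in all, crops included, and the job is handed in when it is done.

Besides the shell and the picture viewer there is one more tool, called as name([rows], argument=value, ...), one row to a line, values as JSON. step_arm: Moves the arm, as the interface text tells. Its arguments: {"type":"object","properties":{"targets":{"type":"array","items":{"type":"array","items":{"type":"number"}}},"hand":{"type":"number"},"squeeze":{"type":"number"}},"required":["targets"]}

```bash
mkdir -p pics; cat > h.py <<'E'
import numpy as np, cv2
from station import monitor, grab_frame, get_calibration, order, manip
def shot(n,f,crop=None,s=1):
    im=grab_frame(n)[:,:,::-1]
    cv2.imwrite('pics/raw_'+f,im)
    if crop: x0,y0,x1,y1=crop; im=im[y0:y1,x0:x1]
    im=cv2.resize(im,None,fx=s,fy=s,interpolation=cv2.INTER_CUBIC); cv2.imwrite('pics/'+f,im)
def world(n,uv,z):
    c=get_calibration(n);K=np.array(c['mtx']);R=np.array(c['R']);t=np.array(c['t'])
    d=cv2.undistortPoints(np.array([[uv]],float),K,np.array([c['k1'],0,0,0.]))  if 1 else 0
    r=R.T@np.array([*d[0,0],1]);o=-R.T@t
    return o+r*(z-o[2])/r[2]
def pix(n,X):
    c=get_calibration(n)
    return cv2.projectPoints(np.array([X],float),cv2.Rodrigues(np.array(c['R'],float))[0],np.array(c['t'],float),np.array(c['mtx']),np.array([c['k1'],0,0,0.]))[0][0,0]
E
python3 - <<'E'
from h import *
shot('top','a.png',None,1.5);shot('scene','b.png',None,1.5)
for n in('top','scene'):
    c=get_calibration(n);print(n,-np.array(c['R']).T@c['t'],c['mtx'],c['k1'])
s=monitor.observe();print(s['time_s'],s['eef_pos'],s['tool_rot'],s['wrist_force'],manip.finger_overhang)
E
```

```text
top [0.29557631 0.00553936 1.24901667] [[480.86046856   0.         263.22360039]
 [  0.         480.86046856 197.29038121]
 [  0.           0.           1.        ]] -0.19247913499484462
scene [0.99332786 0.64667788 0.80698101] [[402.67471566   0.         256.21100438]
 [  0.         402.67471566 187.05395823]
 [  0.           0.           1.        ]] -0.1338560052995666
0.1 [ 0.27887588 -0.55898073  0.21643236] [-3.14050936e+00  8.38181171e-05  4.62780317e-01] [-0.29994431 -0.45881806 -0.3790694 ] 0.025
```

View pics/a.png

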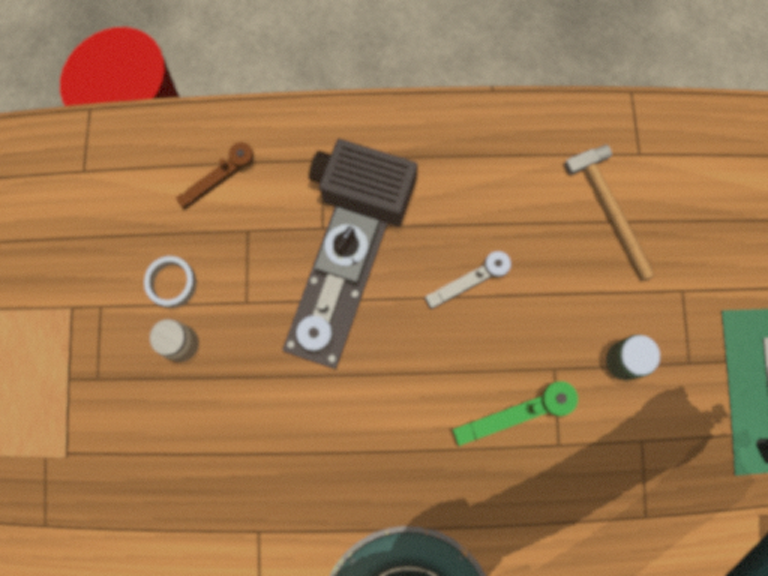

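View pics/b.png

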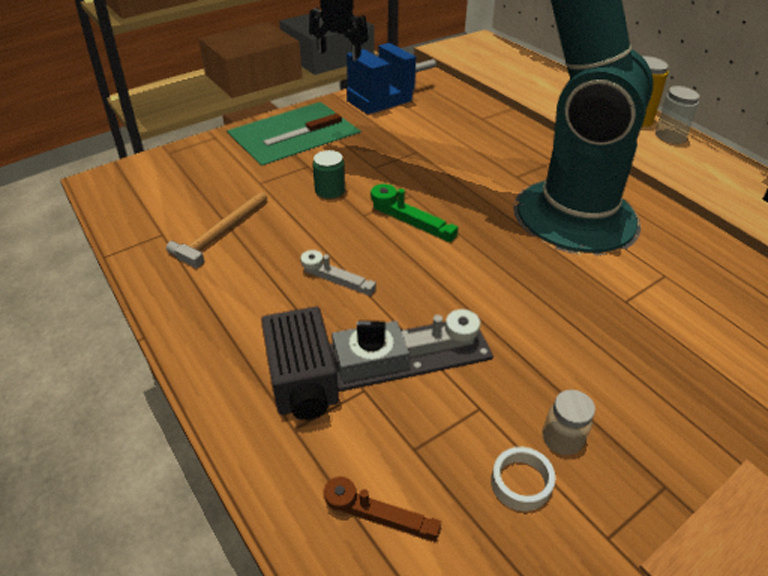

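Top view (768×576) slide candidates:
- the steel slide in the grinder, wheel (313,332), post about (322,308)
- a smaller loose steel one at (470,280)
- a brown one at (215,175)
- a green one at (515,412)

I choose the one in the grinder. The knob is at (347,241). The scene view agrees: knob (370,335), post (437,327). I'll check this with a close crop.

```bash
python3 - <<'E'
from h import *
a=cv2.imread('pics/raw_a.png')[125:250,180:290];b=cv2.imread('pics/raw_b.png')[195:260,220:335]
a=cv2.resize(a,None,fx=4.5,fy=4.5,interpolation=cv2.INTER_CUBIC)
b=cv2.resize(b,(300,170),interpolation=cv2.INTER_CUBIC)
o=np.zeros((563,800,3),np.uint8);o[:a.shape[0],:495]=a[:563];o[:170,498:798]=b;cv2.imwrite('pics/c.png',o)
# rough
k=world('top',(347/1.5,241/1.5),.09);w=world('top',(313/1.5,332/1.5),.057);print(k,w,np.arctan2(*(k-w)[[1,0]]),np.linalg.norm(k-w))
E
```

```text
[0.61907857 0.08223939 0.09      ] [0.47237041 0.14354981 0.057     ] -0.39584781188163287 0.16239227684073407
```

View pics/c.png

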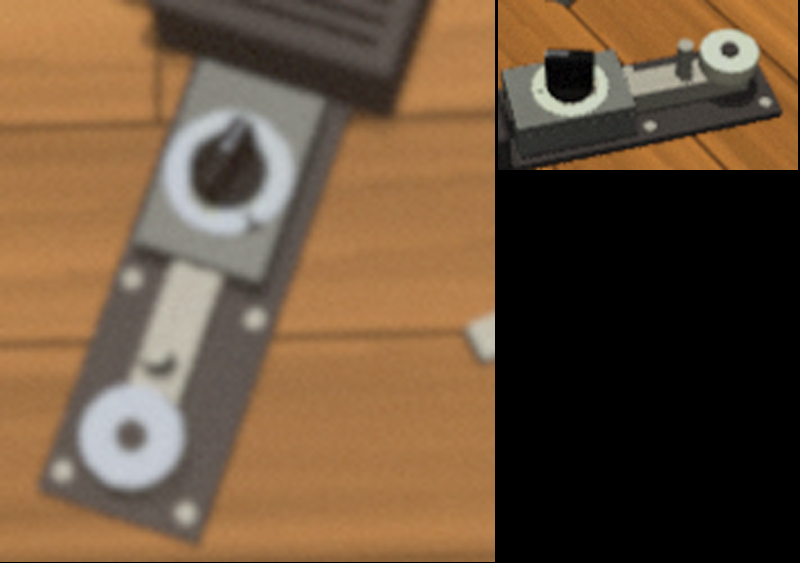

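The crop confirms the slide in the grinder: wheel (130,436), post (160,355), knob about (228,168), free line about (250,224). The wheel–knob distance of 162 mm matches the description. Next I need the bar angle.

```bash
python3 - <<'E'
from h import *
from scipy.ndimage import map_coordinates
rect={}
yaw=-.396
ctop=world('top',(180+229/4.5,125+172/4.5),.051)
fl=world('top',(180+250/4.5,125+224/4.5),.051)
ta=world('top',(180+222/4.5,125+148/4.5),.095);tb=world('top',(180+243/4.5,125+120/4.5),.095)
print('dialc',ctop,'fl',fl,np.linalg.norm((fl-ctop)[:2]),np.arctan2(*(fl-ctop)[[1,0]])+2.4)
print('line',ta,tb)
O=ctop.copy()
tiles=[]
# orthorectified view at bar top height and dial height from both cameras, axes aligned with grinder
g=np.linspace(-.045,.045,250)
for n,f in(('top','a'),('scene','b')):
    im=cv2.imread(f'pics/raw_{f}.png')
    for z in(.096,.051):
        m=np.zeros((250,250,2),np.float32)
        for i,u in enumerate(g):
            X=[[O[0]-u*np.cos(yaw)+0-(-1)*0, 0,0]]
            P=np.array([[O[0]-u*np.cos(yaw)+v*np.sin(yaw),O[1]-u*np.sin(yaw)-v*np.cos(yaw),z] for v in g])
            c=get_calibration(n)
            m[i]=cv2.projectPoints(P,cv2.Rodrigues(np.array(c['R'],float))[0],np.array(c['t'],float),np.array(c['mtx']),np.array([c['k1'],0,0,0.]))[0][:,0]
        t=cv2.remap(im,m,None,cv2.INTER_CUBIC)
        t=cv2.convertScaleAbs(t,alpha=1.5) if z>.06 else t
        for k in range(0,250,50): t[k,::4]=(0,255,255);t[::4,k]=(0,255,255)
        tiles.append(t)
o=np.vstack([np.hstack(tiles[:2]),np.hstack(tiles[2:])]);cv2.imwrite('pics/d.png',cv2.resize(o,(600,600)))
E
```

```text
dialc [0.62315912 0.08604965 0.051     ] fl [0.59210367 0.07442157 0.051     ] 0.03316102221348347 -0.38332217488773423
line [0.62501324 0.08681856 0.095     ] [0.64082067 0.0749653  0.095     ]
```

View pics/d.png

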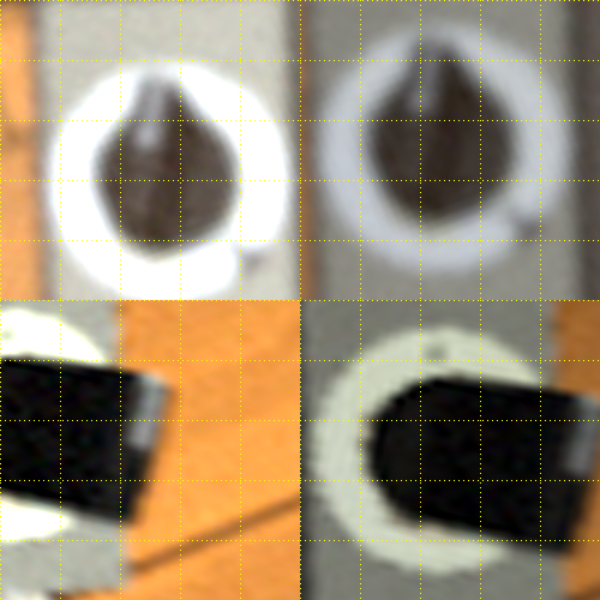

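Rectified tiles (0.3 mm/px): the engraved line runs (147,140)→(158,85) in the top-camera tile, and the bar edge runs (168,380)→(130,520) in the scene tile. The knob is about 0.2–0.27 rad clockwise of the tile's up direction. The dial centre is about 3 mm left of the tile centre. I'll refine yaw from the block edges.

```bash
python3 - <<'E'
from h import *
f=lambda p,z:world('top',(180+p[0]/4.5,125+p[1]/4.5),z)
def a(p,q,z):
    d=f(q,z)-f(p,z);return np.arctan2(d[1],d[0])
print(a((137,245),(200,60),.05),a((265,283),(325,98),.05),a((198,545),(42,488),.01)-np.pi/2,a((198,545),(345,112),.01),a((62,470),(131,278),.01),a((186,514),(255,319),.01))
print(f((160,355),.06),f((131,436),.057),[f(p,.01) for p in((62,470),(131,278),(186,514),(255,319))])
s=monitor.observe();print(s['eef_pos'],s['tool_rot'])
E
```

```text
-0.32567494517292317 -0.32366654487270347 -0.37103563343479795 -0.34019202386687425 -0.3476852643529904 -0.352342468001426
[0.51587947 0.12550208 0.06      ] [0.47093356 0.14243784 0.057     ] [array([0.45893676, 0.1881791 , 0.01      ]), array([0.57162079, 0.14734156, 0.01      ]), array([0.43167663, 0.11637736, 0.01      ]), array([0.54503481, 0.07469722, 0.01      ])]
[ 0.27887588 -0.55898073  0.21643236] [-3.14050936e+00  8.38181171e-05  4.62780317e-01]
```

Knob at about (0.624, 0.088), grinder yaw about -0.345, bar yaw about -0.63, so the knob stands at about 0.29. Post at about (0.515, 0.126).

I'll grip with tool yaw 2.51 and turn about +2.1 about tool z.

step_arm([
  [39.9, -28.3, 0, 0],
  [39.9, -28.3, 0, 0],
  [39.9, -28.3, 0, 0],
  [39.9, -28.3, 0, 0],
  [39.9, -28.3, 0, 0],
  [39.9, -28.3, 0, 0],
  [39.9, -28.3, 0, 0],
  [39.9, -28.3, 0, 0],
  [39.9, -28.3, 0, 0],
  [39.9, -28.3, 0, 0],
  [39.9, -28.3, 0, 0],
  [39.9, -28.3, 0, 0],
  [39.9, -28.3, 0, 0],
  [39.9, -28.3, 0, 0],
  [39.9, -28.3, 0, 0],
  [0, 0, 0, 0],
  [0, 0, 0, 0],
], hand=50, squeeze=60)

```text
time_s: 2.22
eef_pos: [0.6248, 0.0874, 0.2165]
tool_rot: [-3.141, 0.001, 0.463]
wrist_force: [0.2, -0.7, 0.7]
grip_width: 0.585
grip_force: 0.0
```

step_arm([
  [0, 0, 0, -0.17],
  [0, 0, 0, -0.17],
  [0, 0, 0, -0.17],
  [0, 0, 0, -0.17],
  [0, 0, 0, -0.17],
  [0, 0, 0, -0.17],
  [0, 0, 0, -0.17],
  [0, 0, 0, -0.17],
  [0, 0, 0, -0.17],
  [0, 0, 0, -0.17],
  [0, 0, 0, -0.17],
  [0, 0, 0, -0.17],
  [0, 0, 0, 0],
  [0, 0, 0, 0],
])

```text
time_s: 3.98
eef_pos: [0.625, 0.0871, 0.217]
tool_rot: [-3.141, 0.0, 2.498]
wrist_force: [0.3, -0.7, -0.3]
grip_width: 0.584
grip_force: 0.0
```

step_arm([
  [0, 0, 23, 0],
  [0, 0, 23, 0],
  [0, 0, 23, 0],
  [0, 0, 21, 0],
  [0, 0, 0, 0],
  [0, 0, 0, 0],
])

```text
time_s: 4.72
eef_pos: [0.6254, 0.088, 0.1277]
tool_rot: [3.141, 0.0, 2.502]
wrist_force: [0.6, 0.3, -0.3]
grip_width: 0.584
grip_force: 0.0
```

```bash
python3 - <<'E'
from h import *
shot('scene','e.png',(190,150,330,260),5)
print(monitor.observe()['eef_pos'])
E
```

```text
[0.62552959 0.08800011 0.12793544]
```

View pics/e.png

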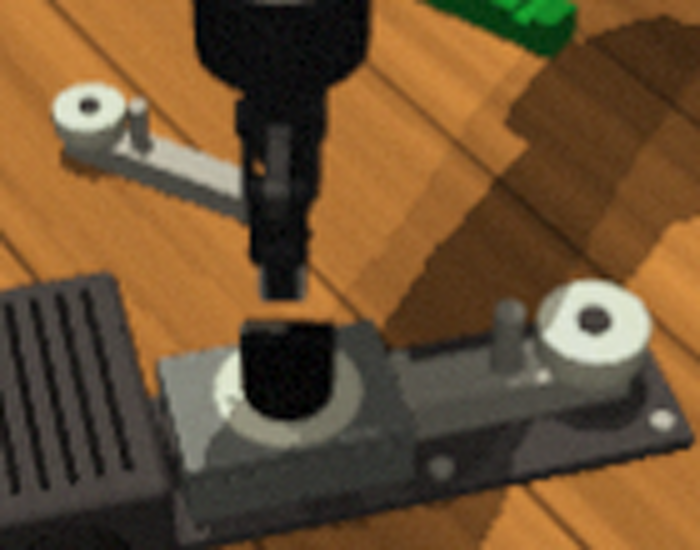

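The open fingers hang at (284,285), centred over the bar (288,325) along its length. I'll descend and close.

step_arm([
  [0, 0, 10, 0],
  [0, 0, 10, 0],
  [0, 0, 10, 0],
  [0, 0, 8, 0],
  [0, 0, 0, 0],
  [0, 0, 0, 0],
])

```text
time_s: 5.52
eef_pos: [0.6252, 0.0879, 0.0892]
tool_rot: [3.141, 0.0, 2.503]
wrist_force: [0.2, -0.3, 0.3]
grip_width: 0.585
grip_force: 0.0
```

step_arm([
  [0, 0, 0, 0],
  [0, 0, 0, 0],
  [0, 0, 0, 0],
  [0, 0, 0, 0],
  [0, 0, 0, 0],
  [0, 0, 0, 0],
  [0, 0, 0, 0],
  [0, 0, 0, 0],
], hand=0)

```text
time_s: 6.52
eef_pos: [0.625, 0.0878, 0.089]
tool_rot: [-3.142, -0.0, 2.503]
wrist_force: [0.0, -1.2, 0.4]
grip_width: 0.003
grip_force: 0.0
```

```bash
python3 - <<'E'
from h import *
shot('scene','f.png');shot('top','f2.png')
a=cv2.imread('pics/raw_f.png')[150:260,190:330];b=cv2.imread('pics/raw_f2.png')[110:220,180:320]
cv2.imwrite('pics/f3.png',cv2.resize(np.hstack([a,b]),(800,314),interpolation=cv2.INTER_CUBIC))
s=monitor.observe();print(s['grip_width'],s['grip_force'],s['eef_pos'],s['ft_torque'],pix('top',[.625,.0878,.064]),pix('scene',[.625,.0878,.064]))
E
```

```text
0.0036104084169888326 0.0 [0.62505369 0.08782467 0.08897466] [-0.02912743  0.00150546 -0.03954162] [229.83974678 161.21368801] [246.57066489 223.62396538]
```

View pics/f3.png

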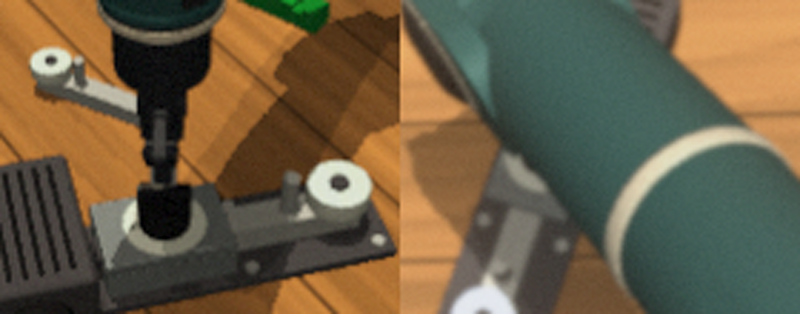

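The picture shows the shut fingers ending at about (160,187), at the bar's top edge or behind it, so nothing is gripped. I'll compare with the projections.

```bash
python3 - <<'E'
from h import *
for z in(.064,.077,.09,.1,.115):print(z,pix('scene',[.625,.0878,z]))
d=np.array([.6,.8,0])
for z in(.1,.115):
  for s in(-.025,.025): print('open',z,s,pix('scene',np.array([.6255,.088,z])+s*d))
b=np.array([.624,.088,.096]);
for s in(-.007,.007): print('bartop',s,pix('scene',b+s*d))
print(world('scene',(190+288/5,150+322/5),.0956))
for z in(.064,.09,.1): print(world('scene',(246,215.4),z))
E
```

```text
0.064 [246.57066489 223.62396538]
0.077 [246.51127243 220.07021817]
0.09 [246.45099366 216.45015249]
0.1 [246.40401274 213.61933726]
0.115 [246.33252605 209.29606665]
open 0.1 -0.025 [246.77725933 206.3601902 ]
open 0.1 0.025 [245.76244693 221.42617274]
open 0.115 -0.025 [246.71151051 202.03762744]
open 0.115 0.025 [245.68192377 217.10653807]
bartop -0.007 [246.94938469 212.53933037]
bartop 0.007 [246.67186003 216.75096491]
[0.62178449 0.08813018 0.0956    ]
[0.61054862 0.06388344 0.064     ]
[0.62394366 0.08427784 0.09      ]
[0.6290956  0.09212185 0.1       ]
```

step_arm([
  [0, 0, -15, 0],
  [0, 0, -15, 0],
  [0, 0, -15, 0],
  [0, 0, -15, 0],
  [0, 0, 0, 0],
  [0, 0, 0, 0],
])

```text
time_s: 7.38
eef_pos: [0.6248, 0.0876, 0.1486]
tool_rot: [-3.141, -0.0, 2.503]
wrist_force: [-0.2, -0.9, -0.2]
grip_width: 0.001
grip_force: 0.0
```

```bash
python3 - <<'E'
from h import *
im=grab_frame('scene')[:,:,::-1];cv2.imwrite('pics/raw_g.png',im)
o=[cv2.imread(f'pics/raw_{k}.png')[140:245,210:290] for k in('e','f','g')]
o=[cv2.convertScaleAbs(cv2.resize(x,None,fx=3.3,fy=5,interpolation=cv2.INTER_CUBIC),alpha=2.5,beta=10) for x in o]
cv2.imwrite('pics/g.png',np.hstack(o))
s=monitor.observe();print(s['eef_pos'],s['grip_width'])
E
```

```text
[0.62472356 0.08769261 0.14842619] 0.0006506328212560956
```

View pics/g.png

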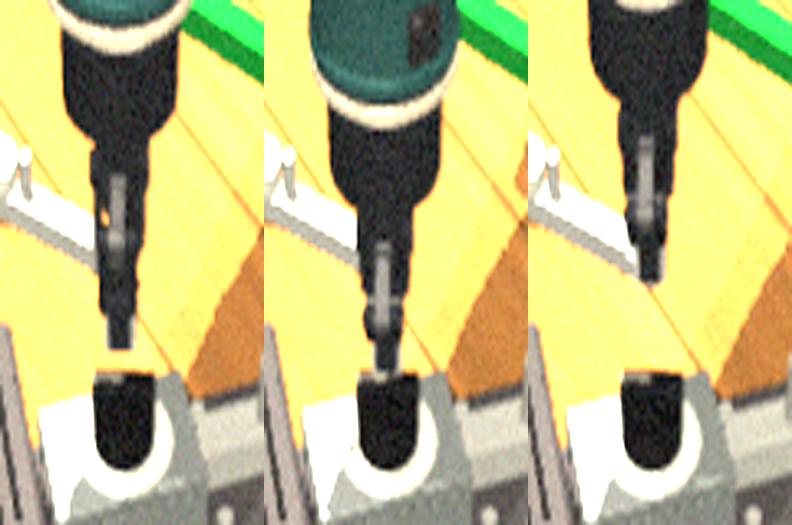

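```bash
python3 - <<'E'
from h import *
e=np.array([.279,-.559,.217]);y=np.array([.447,-.895,0])
for s in(-.045,0,.045):
  for z in(.192,.205,.225,.25): print(s,z,pix('scene',np.r_[(e+s*y)[:2],z]),pix('top',np.r_[(e+s*y)[:2],z]))
a=cv2.imread('pics/raw_a.png')[270:384,440:512];b=cv2.imread('pics/raw_b.png')[0:60,190:270]
o=np.zeros((570,800,3),np.uint8);o[:,:360]=cv2.resize(a,None,fx=5,fy=5);o[:330,360:800]=cv2.resize(b,None,fx=5.5,fy=5.5)
cv2.imwrite('pics/h.png',cv2.convertScaleAbs(o,alpha=2,beta=10))
E
```

```text
-0.045 0.192 [236.1647447   52.69604685] [495.7253858  296.38783392]
-0.045 0.205 [236.07640924  49.30791192] [498.28767294 296.37880599]
-0.045 0.225 [235.9395533  44.0299334] [502.33291269 296.3603163 ]
-0.045 0.25 [235.76690459  37.31978218] [507.57238766 296.32844182]
0 0.192 [225.53196507  50.25469632] [510.67331078 286.36760265]
0 0.205 [225.38863151  46.8966908 ] [513.34550457 286.23778205]
0 0.225 [225.16652222  41.6668881 ] [517.55974335 286.02803356]
0 0.25 [224.88623759  35.02016314] [523.00958013 285.74739941]
0.045 0.192 [215.156555    47.89899063] [525.117699   276.48065749]
0.045 0.205 [214.96137585  44.57181281] [527.88264302 276.23525577]
0.045 0.225 [214.65894839  39.39126127] [532.23789329 275.84279226]
0.045 0.25 [214.27734369  32.80930807] [537.86014341 275.32506233]
```

View pics/h.png

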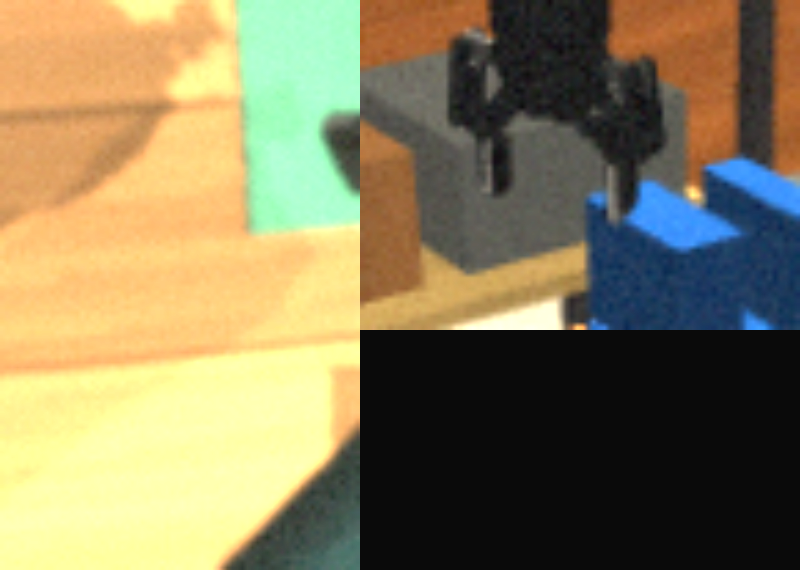

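Fingertips in both poses appear about 35–40 mm higher than eef_pos.z minus the overhang implies. In the start picture they are at raw (214,35) and (237,40), against 44.6 and 49.3 predicted. The last panel shows 196.6 against 206.8. So the z reading is biased, and the fingers closed just above the knob. I'll find the bar's top by a gentle touch with shut fingers.

step_arm([
  [0, 0, 15, 0],
  [0, 0, 15, 0],
  [0, 0, 15, 0],
  [0, 0, 14, 0],
  [0, 0, 0, 0],
  [0, 0, 1, 0],
  [0, 0, 1, 0],
  [0, 0, 0, 0],
])

```text
time_s: 8.43
eef_pos: [0.6252, 0.0878, 0.0883]
tool_rot: [3.141, 0.0, 2.503]
wrist_force: [-0.1, -0.0, -0.3]
grip_width: 0.003
grip_force: 0.0
```

step_arm([
  [0, 0, 1, 0],
  [0, 0, 1, 0],
  [0, 0, 0, 0],
])

```text
time_s: 8.8
eef_pos: [0.625, 0.0878, 0.0859]
tool_rot: [-3.142, -0.0, 2.503]
wrist_force: [-0.5, 0.1, -0.3]
grip_width: -0.001
grip_force: 0.0
```

step_arm([
  [0, 0, 1, 0],
  [0, 0, 1, 0],
  [0, 0, 0, 0],
])

```text
time_s: 9.18
eef_pos: [0.625, 0.0878, 0.0839]
tool_rot: [-3.142, -0.0, 2.503]
wrist_force: [-0.5, 0.3, 0.5]
grip_width: 0.0
grip_force: 0.0
```

step_arm([
  [0, 0, 1, 0],
  [0, 0, 1, 0],
  [0, 0, 0, 0],
])

```text
time_s: 9.55
eef_pos: [0.625, 0.0878, 0.0819]
tool_rot: [-3.141, -0.0, 2.503]
wrist_force: [0.2, -0.8, -0.5]
grip_width: 0.0
grip_force: 0.0
```

step_arm([
  [0, 0, 1, 0],
  [0, 0, 1, 0],
  [0, 0, 0, 0],
])

```text
time_s: 9.93
eef_pos: [0.6256, 0.088, 0.0811]
tool_rot: [3.141, 0.001, 2.503]
wrist_force: [-4.8, -1.4, 15.8]
grip_width: -0.002
grip_force: 8.2
```

Contact at reading 0.081, so the fingertip is at reading + 14.5 mm and the grip height is at reading about 0.050.

step_arm([
  [0, 0, -11, 0],
  [0, 0, -11, 0],
  [0, 0, 0, 0],
  [0, 0, 0, 0],
  [0, 0, 0, 0],
  [0, 0, 0, 0],
  [0, 0, 0, 0],
], hand=50)

```text
time_s: 10.8
eef_pos: [0.625, 0.0878, 0.1018]
tool_rot: [-3.141, -0.0, 2.503]
wrist_force: [-0.3, 0.0, -0.4]
grip_width: 0.586
grip_force: 0.0
```

step_arm([
  [0, 0, 8, 0],
  [0, 0, 8, 0],
  [0, 0, 8, 0],
  [0, 0, 8, 0],
  [0, 0, 0, 0],
])

```text
time_s: 11.42
eef_pos: [0.6247, 0.0878, 0.0692]
tool_rot: [-3.141, -0.001, 2.503]
wrist_force: [-0.6, -0.1, -1.5]
grip_width: 0.588
grip_force: 0.0
```

step_arm([
  [0, 0, 5, 0],
  [0, 0, 5, 0],
  [0, 0, 5, 0],
  [0, 0, 4, 0],
  [0, 0, 0, 0],
])

```text
time_s: 12.05
eef_pos: [0.6249, 0.0878, 0.0507]
tool_rot: [-3.141, -0.0, 2.503]
wrist_force: [0.9, 0.5, -0.2]
grip_width: 0.591
grip_force: 0.0
```

step_arm([
  [0, 0, 0, 0],
  [0, 0, 0, 0],
  [0, 0, 0, 0],
  [0, 0, 0, 0],
  [0, 0, 0, 0],
  [0, 0, 0, 0],
  [0, 0, 0, 0],
  [0, 0, 0, 0],
], hand=0)

```text
time_s: 13.05
eef_pos: [0.6255, 0.0884, 0.0514]
tool_rot: [3.14, 0.0, 2.503]
wrist_force: [4.3, 3.8, 2.1]
grip_width: 0.151
grip_force: 59.9
```

Gripped (about 13 mm, 60 N). Turn clockwise about 2.1 rad, rising 2 mm/rad.

step_arm([
  [0, 0, -0.2, 0.1],
  [0, 0, -0.2, 0.1],
  [0, 0, -0.2, 0.1],
  [0, 0, -0.2, 0.1],
  [0, 0, -0.2, 0.1],
  [0, 0, 0, 0],
])

```text
time_s: 13.8
eef_pos: [0.6254, 0.0883, 0.0524]
tool_rot: [3.14, 0.0, 2.004]
wrist_force: [3.1, 3.7, 4.3]
grip_width: 0.152
grip_force: 60.0
```

step_arm([
  [0, 0, -0.2, 0.1],
  [0, 0, -0.2, 0.1],
  [0, 0, -0.2, 0.1],
  [0, 0, -0.2, 0.1],
  [0, 0, -0.2, 0.1],
  [0, 0, -0.2, 0.1],
  [0, 0, -0.2, 0.1],
  [0, 0, -0.2, 0.1],
  [0, 0, -0.2, 0.1],
  [0, 0, -0.2, 0.1],
  [0, 0, -0.2, 0.1],
  [0, 0, -0.2, 0.1],
  [0, 0, -0.2, 0.1],
  [0, 0, -0.2, 0.1],
  [0, 0, -0.2, 0.1],
  [0, 0, -0.2, 0.1],
  [0, 0, 0, 0],
  [0, 0, 0, 0],
  [0, 0, 0, 0],
])

```text
time_s: 16.18
eef_pos: [0.6253, 0.0886, 0.0556]
tool_rot: [-3.141, -0.001, 0.406]
wrist_force: [1.9, 4.1, 6.5]
grip_width: 0.156
grip_force: 60.3
```

step_arm([
  [0, 0, 0, 0],
  [0, 0, 0, 0],
  [0, 0, 0, 0],
  [0, 0, 0, 0],
  [0, 0, 0, 0],
], hand=50)

```text
time_s: 16.8
eef_pos: [0.625, 0.0877, 0.0551]
tool_rot: [-3.142, 0.0, 0.403]
wrist_force: [0.2, -0.2, -0.1]
grip_width: 0.583
grip_force: 0.0
```

step_arm([
  [0, 0, -15, 0],
  [0, 0, -20, 0],
  [0, 0, -30, 0],
  [0, 0, -30, 0],
  [0, 0, 0, 0],
  [0, 0, 0, 0],
])

```text
time_s: 17.55
eef_pos: [0.625, 0.0878, 0.1508]
tool_rot: [3.141, -0.001, 0.403]
wrist_force: [0.8, -0.2, -0.8]
grip_width: 0.588
grip_force: 0.0
```

```bash
python3 - <<'E'
from h import *
im=grab_frame('scene')[:,:,::-1];cv2.imwrite('pics/raw_i.png',im)
O=np.array([.6245,.088]);yaw=-.345
g=np.linspace(-.045,.045,300);c=get_calibration('scene');T=[]
for z in(.100,.051):
    P=np.array([[O[0]-u*np.cos(yaw)+v*np.sin(yaw),O[1]-u*np.sin(yaw)-v*np.cos(yaw),z] for u in g for v in g])
    m=cv2.projectPoints(P,cv2.Rodrigues(np.array(c['R'],float))[0],np.array(c['t'],float),np.array(c['mtx']),np.array([c['k1'],0,0,0.]))[0].reshape(300,300,2).astype(np.float32)
    t=cv2.remap(im,m,None,cv2.INTER_CUBIC)
    T.append(cv2.convertScaleAbs(t,alpha=1.6,beta=15))
r=cv2.resize(im[150:260,190:330],(382,300),interpolation=cv2.INTER_CUBIC)
o=np.hstack(T);cv2.imwrite('pics/i.png',np.hstack([o[:,:300],o[:,300:],r])[:, :982][:, :] if 0 else cv2.resize(np.hstack([o,r]),(798,244)))
s=monitor.observe();print(s['eef_pos'],s['tool_rot'],s['wrist_force'])
E
```

```text
[0.62481558 0.08774323 0.15023059] [-3.14152079e+00  2.80910163e-04  4.02790271e-01] [ 0.36355659  0.12165676 -0.39436921]
```

View pics/i.png

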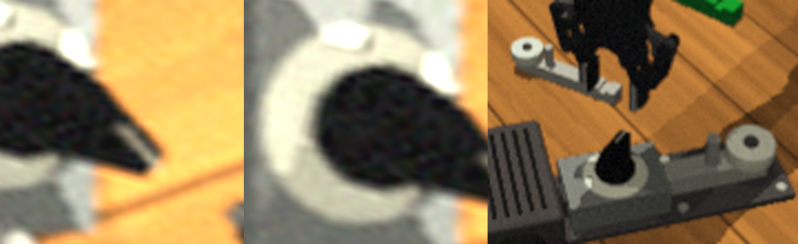

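The line in the left tile runs (112,118)→(158,162), about 2.35–2.4 rad from up, so the knob is at its mark. Now to the post: turn 0.75 and go 115 mm back along tool x.

step_arm([
  [0, 0, 0, 0.15],
  [0, 0, 0, 0.15],
  [0, 0, 0, 0.15],
  [0, 0, 0, 0.15],
  [0, 0, 0, 0.148],
  [0, 0, 0, 0],
  [-30, -0.3, 0, 0],
  [-30, -0.3, 0, 0],
  [-30, -0.2, 0, 0],
  [-25, -0.2, 0, 0],
  [0, 0, 0, 0],
  [0, 0, 25, 0],
  [0, 0, 25, 0],
  [0, 0, 10, 0],
  [0, 0, 0, 0],
  [0, 0, 0, 0],
], squeeze=30)

```text
time_s: 19.6
eef_pos: [0.5178, 0.1277, 0.091]
tool_rot: [-3.141, -0.001, -0.345]
wrist_force: [0.7, -0.1, 0.5]
grip_width: 0.585
grip_force: 0.0
```

```bash
python3 - <<'E'
from h import *
im=grab_frame('scene')[:,:,::-1]
cv2.imwrite('pics/j.png',cv2.convertScaleAbs(cv2.resize(im[150:260,220:360],None,fx=5,fy=5,interpolation=cv2.INTER_CUBIC),alpha=1.7,beta=10))
s=monitor.observe();print(s['eef_pos'],s['tool_rot'],s['wrist_force'])
E
```

```text
[0.51773864 0.12775067 0.09102054] [-3.14085044e+00 -9.43046372e-04 -3.44908678e-01] [0.37558657 0.15519154 1.14289374]
```

View pics/j.png

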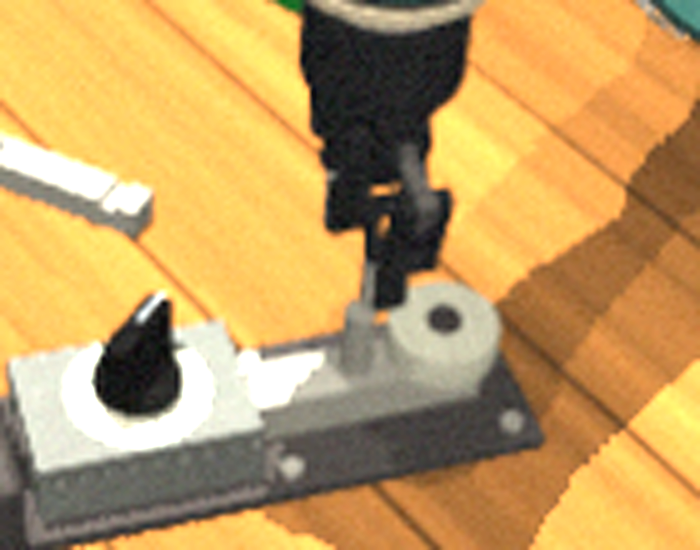

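The fingers straddle the post: near tip (385,300), far tip about (345,225), post (360,310). The knob line is visible on top. I'll descend and grip.

step_arm([
  [0, 0, 10, 0],
  [0, 0, 10, 0],
  [0, 0, 10, 0],
  [0, 0, 0, 0],
])

```text
time_s: 20.15
eef_pos: [0.5166, 0.1275, 0.0592]
tool_rot: [3.141, 0.001, -0.345]
wrist_force: [0.5, -0.6, 0.5]
grip_width: 0.586
grip_force: 0.0
```

step_arm([
  [0, 0, 6, 0],
  [0, 0, 6, 0],
  [0, 0, 6, 0],
  [0, 0, 6, 0],
  [0, 0, 5, 0],
  [0, 0, 0, 0],
  [0, 0, 0, 0],
])

```text
time_s: 21.02
eef_pos: [0.5173, 0.1277, 0.0313]
tool_rot: [-3.141, -0.0, -0.345]
wrist_force: [0.6, 0.3, -0.5]
grip_width: 0.588
grip_force: 0.0
```

step_arm([
  [0, 0, 0, 0],
  [0, 0, 0, 0],
  [0, 0, 0, 0],
  [0, 0, 0, 0],
  [0, 0, 0, 0],
  [0, 0, 0, 0],
  [0, 0, 0, 0],
], hand=0)

```text
time_s: 21.9
eef_pos: [0.5173, 0.1278, 0.0313]
tool_rot: [-3.141, -0.0, -0.345]
wrist_force: [-0.2, 0.6, 4.5]
grip_width: 0.174
grip_force: 31.4
```

Gripped the post. Push 10 mm first, since the stop is at least 12 mm ahead.

step_arm([
  [1, 0, 0, 0],
  [1, 0, 0, 0],
  [1, 0, 0, 0],
  [0, 0, 0, 0],
])

```text
time_s: 22.4
eef_pos: [0.5195, 0.127, 0.0313]
tool_rot: [3.141, 0.001, -0.345]
wrist_force: [-4.2, 0.8, 8.9]
grip_width: 0.174
grip_force: 31.9
```

step_arm([
  [1, 0, 0, 0],
  [1, 0, 0, 0],
  [1, 0, 0, 0],
  [1, 0, 0, 0],
  [1, 0, 0, 0],
  [1, 0, 0, 0],
  [1, 0, 0, 0],
  [0, 0, 0, 0],
])

```text
time_s: 23.4
eef_pos: [0.5261, 0.1246, 0.0312]
tool_rot: [3.141, 0.001, -0.345]
wrist_force: [-4.0, 1.8, 9.4]
grip_width: 0.176
grip_force: 31.9
```

step_arm([
  [0.8, 0, 0, 0],
  [0.8, 0, 0, 0],
  [0.8, 0, 0, 0],
  [0, 0, 0, 0],
])

```text
time_s: 23.9
eef_pos: [0.5284, 0.1238, 0.0313]
tool_rot: [3.141, 0.001, -0.345]
wrist_force: [-5.4, 1.2, 9.1]
grip_width: 0.171
grip_force: 32.0
```

step_arm([
  [0.5, 0, 0, 0],
  [0.5, 0, 0, 0],
  [0.5, 0, 0, 0],
  [0, 0, 0, 0],
])

```text
time_s: 24.4
eef_pos: [0.5297, 0.1233, 0.0313]
tool_rot: [3.141, 0.001, -0.345]
wrist_force: [-5.2, 2.3, 9.3]
grip_width: 0.172
grip_force: 32.0
```

step_arm([
  [0.5, 0, 0, 0],
  [0.5, 0, 0, 0],
  [0.5, 0, 0, 0],
  [0, 0, 0, 0],
])

```text
time_s: 24.9
eef_pos: [0.5311, 0.1228, 0.0313]
tool_rot: [3.141, 0.001, -0.345]
wrist_force: [-5.2, 1.2, 9.4]
grip_width: 0.174
grip_force: 32.0
```

step_arm([
  [0.5, 0, 0, 0],
  [0.5, 0, 0, 0],
  [0.5, 0, 0, 0],
  [0, 0, 0, 0],
])

```text
time_s: 25.4
eef_pos: [0.5325, 0.1223, 0.0313]
tool_rot: [3.141, 0.001, -0.345]
wrist_force: [-5.4, 1.0, 10.1]
grip_width: 0.179
grip_force: 32.0
```

step_arm([
  [0.5, 0, 0, 0],
  [0.5, 0, 0, 0],
  [0.5, 0, 0, 0],
  [0, 0, 0, 0],
])

```text
time_s: 25.9
eef_pos: [0.5339, 0.1218, 0.0313]
tool_rot: [3.141, 0.001, -0.345]
wrist_force: [-4.5, 1.7, 9.5]
grip_width: 0.18
grip_force: 32.0
```

step_arm([
  [0.5, 0, 0, 0],
  [0.5, 0, 0, 0],
  [0.5, 0, 0, 0],
  [0, 0, 0, 0],
])

```text
time_s: 26.4
eef_pos: [0.5354, 0.1213, 0.0313]
tool_rot: [3.141, 0.001, -0.345]
wrist_force: [-5.5, 2.6, 10.3]
grip_width: 0.173
grip_force: 32.0
```

step_arm([
  [0.5, 0, 0, 0],
  [0.5, 0, 0, 0],
  [0.5, 0, 0, 0],
  [0, 0, 0, 0],
])

```text
time_s: 26.9
eef_pos: [0.5367, 0.1208, 0.0313]
tool_rot: [3.141, 0.001, -0.345]
wrist_force: [-5.2, 2.5, 9.6]
grip_width: 0.177
grip_force: 32.0
```

step_arm([
  [0.5, 0, 0, 0],
  [0.5, 0, 0, 0],
  [0.5, 0, 0, 0],
  [0, 0, 0, 0],
])

```text
time_s: 27.4
eef_pos: [0.5382, 0.1203, 0.0313]
tool_rot: [3.141, 0.001, -0.345]
wrist_force: [-5.5, 1.7, 9.7]
grip_width: 0.177
grip_force: 32.0
```

step_arm([
  [0.5, 0, 0, 0],
  [0.5, 0, 0, 0],
  [0.5, 0, 0, 0],
  [0, 0, 0, 0],
])

```text
time_s: 27.9
eef_pos: [0.5396, 0.1197, 0.0313]
tool_rot: [3.141, 0.001, -0.345]
wrist_force: [-4.9, 1.1, 9.3]
grip_width: 0.177
grip_force: 32.0
```

step_arm([
  [0.5, 0, 0, 0],
  [0.5, 0, 0, 0],
  [0.5, 0, 0, 0],
  [0, 0, 0, 0],
])

```text
time_s: 28.4
eef_pos: [0.541, 0.1192, 0.0313]
tool_rot: [3.141, 0.001, -0.345]
wrist_force: [-5.1, 1.6, 9.4]
grip_width: 0.174
grip_force: 32.0
```

step_arm([
  [0.5, 0, 0, 0],
  [0.5, 0, 0, 0],
  [0.5, 0, 0, 0],
  [0, 0, 0, 0],
])

```text
time_s: 28.9
eef_pos: [0.5424, 0.1187, 0.0313]
tool_rot: [3.141, 0.001, -0.345]
wrist_force: [-4.7, 1.7, 9.7]
grip_width: 0.176
grip_force: 32.0
```

step_arm([
  [0.5, 0, 0, 0],
  [0.5, 0, 0, 0],
  [0.5, 0, 0, 0],
  [0, 0, 0, 0],
])

```text
time_s: 29.4
eef_pos: [0.5436, 0.1183, 0.0313]
tool_rot: [3.141, 0.001, -0.345]
wrist_force: [-7.1, 1.7, 12.1]
grip_width: 0.174
grip_force: 32.1
```

Resistance is starting to rise. Smaller steps now.

step_arm([
  [0.3, 0, 0, 0],
  [0.3, 0, 0, 0],
  [0, 0, 0, 0],
])

```text
time_s: 29.78
eef_pos: [0.5436, 0.1183, 0.0312]
tool_rot: [3.141, 0.002, -0.345]
wrist_force: [-11.0, 3.0, 15.2]
grip_width: 0.173
grip_force: 32.5
```

On the stop (11 N, no motion). A little more, then hold for a second.

step_arm([
  [0.3, 0, 0, 0],
  [0, 0, 0, 0],
  [0, 0, 0, 0],
  [0, 0, 0, 0],
  [0, 0, 0, 0],
  [0, 0, 0, 0],
  [0, 0, 0, 0],
  [0, 0, 0, 0],
  [0, 0, 0, 0],
  [0, 0, 0, 0],
])

```text
time_s: 31.02
eef_pos: [0.5436, 0.1183, 0.0312]
tool_rot: [3.141, 0.003, -0.344]
wrist_force: [-13.2, 3.4, 16.7]
grip_width: 0.172
grip_force: 32.7
```

step_arm([
  [-0.4, 0, 0, 0],
  [0, 0, 0, 0],
  [0, 0, 0, 0],
  [0, 0, 0, 0],
  [0, 0, 0, 0],
  [0, 0, 0, 0],
  [0, 0, 0, 0],
], hand=50)

```text
time_s: 31.9
eef_pos: [0.5448, 0.1177, 0.0312]
tool_rot: [-3.142, 0.0, -0.345]
wrist_force: [-0.1, 0.3, 0.2]
grip_width: 0.584
grip_force: 0.0
```

step_arm([
  [0, 0, -10, 0],
  [0, 0, -20, 0],
  [0, 0, -30, 0],
  [0, 0, -30, 0],
  [0, 0, -30, 0],
  [0, 0, 0, 0],
  [0, 0, 0, 0],
  [0, 0, 0, 0],
  [0, 0, 0, 0],
])

```text
time_s: 33.02
eef_pos: [0.5445, 0.1177, 0.1506]
tool_rot: [3.141, 0.001, -0.345]
wrist_force: [0.1, 0.2, 0.8]
grip_width: 0.584
grip_force: 0.0
```

```bash
python3 - <<'E'
from h import *
im=grab_frame('scene')[:,:,::-1];a=cv2.imread('pics/raw_i.png')
d=cv2.absdiff(im,a)[225:245,200:240].mean(); w0=a[195:235,290:340]
print('wheel shift',cv2.minMaxLoc(cv2.matchTemplate(im[180:250,260:350],a[200:232,302:330] ,cv2.TM_CCOEFF_NORMED)))
k=a[196:222,233:260]
print('knob',cv2.minMaxLoc(cv2.matchTemplate(im[186:232,223:270],k,cv2.TM_CCOEFF_NORMED)))
print(pix('scene',[.4735,.1434,.057]),pix('scene',[.4735+.0263*1,.1434-.0095,.057]))
s=monitor.observe();print(s['time_s'],s['eef_pos'],s['wrist_force'])
E
```

```text
wheel shift (-0.32980138063430786, 0.5709769129753113, (62, 35), (32, 22))
knob (-0.2952111065387726, 0.9156065583229065, (20, 20), (10, 10))
[307.61024485 213.54168901] [297.35352694 215.61349322]
33.075 [0.54462521 0.11768353 0.15069553] [ 0.46432826 -0.87370037  0.29060344]
```

The wheel moved (-10,+2) px, matching the predicted 28 mm slide travel. The knob is unchanged and the gripper is clear.

```bash
python3 -c "
from station import order
print(order.job_done())"
```

```text
the job is handed in; nothing more can be done
None
```

The job is handed in at about 33 s, with no verdict shown: the knob's line stands at the long crossed line (about 2.4 rad), the slide was pushed about 28 mm onto the hidden stop and held there at about 14 N for a second, and the gripper is open and clear.

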